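# Dress the film editing table for the next reel

### The job

Set up the editing table for the next reel. Put the wide film core over the spindle of the large platter and set the core lock on top of it, put the narrow film core over the spindle of the small platter, and stand the loupe on the table midway between the two spindles. Everything should end up upright, cores lying flat on their platters, and the splicing block, tape dispenser and pencil pot should stay where they are.

Things in the scene. Friction and masses are not known exactly. Their poses are not given: they have to be found in the camera images.
- wide_core_mid (a point): Wide film core: loose white plastic ring, outer diameter 60 mm, bore 30 mm right through, 35 mm tall, about 60 g, lying flat with the bore upright (z axis up). The point is its centre, half-way up (17.5 mm above its underside).
- narrow_core_mid (a point): Narrow film core: loose white plastic ring, clearly smaller and lower: outer diameter 46 mm, bore 28 mm right through, 18 mm tall, about 30 g, lying flat (z axis up). The point is its centre, half-way up (9 mm above its underside).
- core_lock_mid (a point): Core lock: loose aluminium cap, a round foot flange of 52 mm diameter, 8 mm high, with a round grip of 32 mm diameter above it up to 40 mm total height; about 140 g. A blind bore of 24 mm diameter, 22 mm deep, opens in its underside and goes over the spindle's tip where that stands out of the core. It stands upright (z axis up), grip on top. The point is its centre, half-way up (20 mm above its underside).
- loupe_mid (a point): Loupe: loose black cylinder, 36 mm in diameter and 42 mm tall, with a lens of 29 mm on top and a thin steel band, about 90 g, standing upright (z axis up). The point is its centre, half-way up (21 mm above its underside).
- large_platter: Large platter: fixed flat aluminium disc, 150 mm in diameter and 10 mm thick, lying on the table, with an upright steel spindle of 14 mm diameter at its centre that stands 42 mm above the disc. Origin: centre of the disc's underside, on the spindle's axis at table height; z up. The heading of its other axes means nothing.
- small_platter: Small platter: like the large one, but 110 mm in diameter, 10 mm thick, with a spindle of 14 mm diameter that stands 30 mm above the disc. Origin: centre of the disc's underside, on the spindle's axis at table height; z up. The two spindles are 270 mm apart, side by side as the robot sees them, and either platter may be on the left.
- splicer: Splicing block, to be left alone: narrow steel block with two aluminium rails, 110 x 30 mm and 22 mm tall, long side along its x axis, standing among the loose things. Origin: centre of its underside.
- dispenser: Tape dispenser, to be left alone: black base 85 x 40 mm (long side along its x axis) with a roll of tape on edge, 52 mm tall. Origin: centre of its underside.
- pencil_pot: Pencil pot, to be left alone: white round pot, 40 mm in diameter, 55 mm tall, with three pencils standing up to 90 mm. Origin: centre of its underside.
Things that resemble listed ones, but are neither listed nor needed, are in the scene too. What is shaped like the part that bears loupe_mid but orange is not meant. What is shaped like the part that bears wide_core_mid but orange is not meant.

How it is judged:
At the end, for the whole second after the job is handed in: Wide core flat on the large platter, core lock on it (axes within 11 and 12 mm of the spindle), narrow core flat on the small platter (11 mm), heights within 4.5 mm; loupe on the table within 15 mm of half-way and of the spindles' line; all upright within 0.12 rad and at rest (horizontal distance between wide_core_mid and large_platter below 0.011 m and z of wide_core_mid in the frame of large_platter between 0.023 and 0.032 m and horizontal distance between core_lock_mid and large_platter below 0.012 m and z of core_lock_mid in the frame of large_platter between 0.06 and 0.07 m and horizontal distance between narrow_core_mid and small_platter below 0.011 m and z of narrow_core_mid in the frame of small_platter between 0.0145 and 0.0235 m and x of loupe_mid in the frame of large_platter between -0.015 and 0.015 m and horizontal distance between loupe_mid and large_platter between 0.12 and 0.15 m and horizontal distance between loupe_mid and small_platter between 0.12 and 0.15 m and height (world z) of loupe_mid between 0.016 and 0.026 m and angle between each of wide_core_mid, narrow_core_mid, core_lock_mid, loupe_mid's own z axis and vertical below 0.12 rad and linear speed of each of wide_core, narrow_core, core_lock, loupe below 0.02 m/s); the robot touches nothing.
It fails at once if the splicing block is pushed more than 20 mm from where it stood (distance of splicer from where it was at the start of the episode above 0.02 m).
It fails at once if the tape dispenser is pushed more than 20 mm from where it stood (distance of dispenser from where it was at the start of the episode above 0.02 m).
It fails at once if the pencil pot is pushed more than 20 mm from where it stood (distance of pencil_pot from where it was at the start of the episode above 0.02 m).
It also fails if it takes over 115 s, if anything falls off the work surface, if the arm or the gripper's body presses on something with over 40 N, if the wrist force passes 120 N, or if a joint passes its speed limit or range.

### The arm

A 7-joint arm with a two-finger parallel gripper is mounted at the origin on the work surface. World frame = base frame: x ahead of the robot, y to its left, z up, the work surface at z = 0. Lengths are in m, angles in rad, forces in N, time in s.
With the tool pointing down it reaches from about 0.425 to 0.875 m from the base axis. Payload 4.7 kg.
Tool frame: the origin (TCP) lies at the very end of the fingers, on their centre line; the grasp point (between the pads) lies 19 mm behind it; x points along the fingers, z is the direction in which the jaws open and shut, and the axes are right-handed (so a half turn about x gives the same grasp; the last joint's range is limited). The gripper opens to 87 mm and grips with 3 to 60 N. Pads are 19 mm wide; open, the fingers measure 117 mm over their backs; the gripper's body (75 mm by 190 mm) begins 51 mm behind the grasp point.
Start: joints at [1.31, 0.321, -0.07, 1.45, 0.023, 1.371, -0.057], TCP at [0.176, -0.626, 0.223] pointing down, gripper open.
Joint ranges: [-2.86, 2.86], [-0.3, 2.09], [-1.38, 1.24], [0.06, 2.45], [-1.56, 4.7], [0.09, 2.05], [-2.69, 2.69]. Speed limits (rad/s): [2.57, 2.57, 3.14, 3.14, 3.14, 3.14, 3.14].

### API

Orientations are given as a rotation vector (axis times angle).
In Python, from bench import telemetry, viewer, workorder gives the robot as it stands.
- The arm moves only by the shell command python3 -m creep 'ROWS' [FORCE]. ROWS is JSON, a list of rows, each an object of numbers: "fingers": the opening, from 0 (shut) to 1 (fully open); "x", "y", "z": the shift along the tool's x, y, z in units of 40 mm (1.0 is 40 mm); "twist": the turn about the tool's x in units of 5 degrees (1.0 is 5 degrees). In form: [{"fingers": .., "x": .., "y": .., "z": .., "twist": ..}, ...]. A call has 1 to 20 rows; each row is the pose to reach, as a shift and turn from the pose commanded when the call began, along the tool's axes at that moment; what a row does not reach only later rows make up. A row lasts 1/12 s, in which the tool goes at most 41.7 mm and 7.16 degrees, less where a joint would pass 70% of its speed; a pose out of reach is approached as far as the arm can. A call with a gripper value outside its range is refused whole. The fingers move at their own pace and stop on an object; FORCE is the grip in N (left out, the last holds). Time passes only in rows, so rows that repeat a pose let the fingers close. It gives the time, the measured TCP pose, the force and the opening at its end, in the units of the state.
- telemetry.get_state(): the state, without advancing time (a new reading comes with each control period).
- viewer.get_image(name): name is "scene" or "top" or "wrist"; returns a dict with "pixels" (420x560x3 uint8, red, green, blue), "z_map" (420x560 float32, m along the optical axis (not along the pixel's ray), 0 where there is no reading), "K" (3x3 intrinsics, pixels), "xyz" and "attitude" of the camera in the world. Camera axes: x right, y up, looking along -z (the intrinsics and any distortion apply to the point x, -y, -z); pixel columns grow to the right and rows downward; lengths in m; the calibration is good to about 2 mm. A picture is of the moment at which its call begins.
- workorder.close_job(): hands the job in, once; it reports no verdict.
The state is a dict: "time": time; "joint_positions": joint angles; "qd": joint speeds; "joint_torque": joint torques, N m; "position": TCP position; "tool_rot": TCP orientation; "ft_force": force on the tool from outside, world axes, zero at the start; "torque": the same for the moment, N m; "grip_width": opening from 0.0 (shut) to 1.0 (fully open).
Only numpy, scipy, OpenCV 4.12 (cv2) and the standard library are available. Lean on these libraries where they do the work, as an engineer would, in place of code of your own. Each camera call takes 0.05 s, during which the arm holds its last target.

## Working session

There is one attempt and no reset: what is moved stays moved. The work goes in short steps, Python scripts to look and compute and a shell command to move; the robot and the scene stay as the last step left them, time stands still between calls to the robot, and variables do not carry over. Pictures are saved under pics/ and viewed, and the job is handed in when it is done.

```bash
ls; mkdir -p pics
cat > h.py <<'E'
import numpy as np, cv2
from scipy.spatial.transform import Rotation as R
from bench import telemetry, viewer, workorder
def grab(n,save=None):
    im=viewer.get_image(n)
    if save: cv2.imwrite('pics/'+save,im['pixels'][:,:,::-1])
    return im
def rot(a):
    a=np.array(a,float)
    if a.shape==(3,3): return a
    return R.from_rotvec(a).as_matrix() if a.size==3 else R.from_quat(a).as_matrix()
def ray(im,u,v):
    K=np.array(im['K']); d=np.array([(u-K[0,2])/K[0,0],-(v-K[1,2])/K[1,1],-1.])
    return np.array(im['xyz']),rot(im['attitude'])@d
def onplane(im,u,v,z):
    o,d=ray(im,u,v); return o+d*(z-o[2])/d[2]
def cloud(im):
    K=np.array(im['K']); Z=im['z_map']; v,u=np.mgrid[:Z.shape[0],:Z.shape[1]]
    P=np.stack([(u-K[0,2])/K[0,0]*Z,-(v-K[1,2])/K[1,1]*Z,-Z],-1)
    return P@rot(im['attitude']).T+np.array(im['xyz'])
def project(im,p):
    K=np.array(im['K']); c=rot(im['attitude']).T@(np.array(p)-np.array(im['xyz']))
    return K[0,0]*c[0]/-c[2]+K[0,2],K[1,1]*-c[1]/-c[2]+K[1,2]
E
python3 - <<'E'
from h import *
for n in ['scene','top','wrist']:
    im=grab(n,n+'0.png'); print({k:(v if k not in('pixels','z_map') else v.shape) for k,v in im.items()})
print(telemetry.get_state())
E
```

```text
pics
{'pixels': (420, 560, 3), 'z_map': (420, 560), 'K': array([[394.46063873,   0.        , 272.4886871 ],
       [  0.        , 394.46063873, 201.07384102],
       [  0.        ,   0.        ,   1.        ]]), 'xyz': array([ 1.15390893, -0.06428638,  0.59543047]), 'attitude': array([0.71071607, 0.63917055, 1.30966046])}
{'pixels': (420, 560, 3), 'z_map': (420, 560), 'K': array([[473.47440201,   0.        , 283.38518838],
       [  0.        , 473.47440201, 209.60423284],
       [  0.        ,   0.        ,   1.        ]]), 'xyz': array([ 0.3332399 , -0.00318625,  1.21485352]), 'attitude': array([ 0.11554027, -0.12172996, -1.59496351])}
{'pixels': (420, 560, 3), 'z_map': (420, 560), 'K': array([[367.16580254,   0.        , 281.25228855],
       [  0.        , 367.16580254, 208.85638918],
       [  0.        ,   0.        ,   1.        ]]), 'xyz': array([ 0.25156434, -0.60366499,  0.3830315 ]), 'attitude': array([-0.2486764 ,  0.19097193, -1.2864893 ])}
{'time': 0.15, 'joint_positions': array([ 1.31012556,  0.32163958, -0.07007902,  1.45143271,  0.02260562,
        1.37076596, -0.05692206]), 'qd': array([-0.00283491, -0.0023854 , -0.00068168, -0.00234599,  0.00049247,
       -0.00115525, -0.00050887]), 'joint_torque': array([-1.85385666e-04, -4.91796362e+01, -4.04770654e-01, -3.12878180e+01,
       -6.39925059e-02,  4.04369202e-02,  1.21152907e-04]), 'position': array([ 0.17619715, -0.62522288,  0.2217022 ]), 'tool_rot': array([ 1.00529064,  1.32799202, -1.00395241]), 'ft_force': array([0.12758952, 0.02907196, 0.61327255]), 'torque': array([-0.00663758,  0.03589225,  0.00345497]), 'grip_width': 1.00319851217964}
```

View pics/scene0.png

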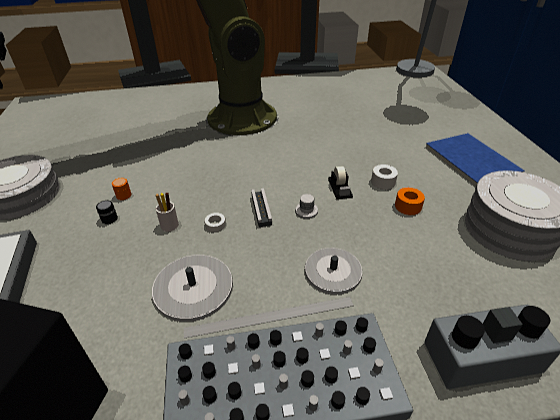

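View pics/top0.png

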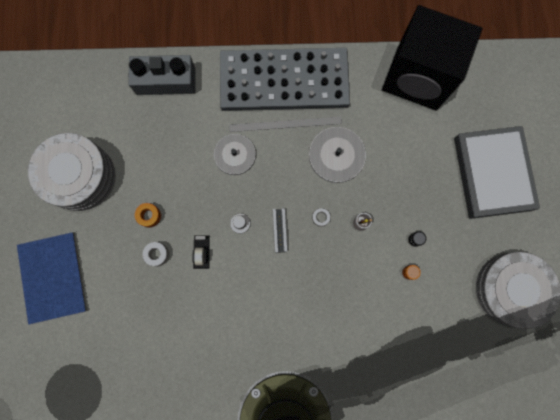

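View pics/wrist0.png

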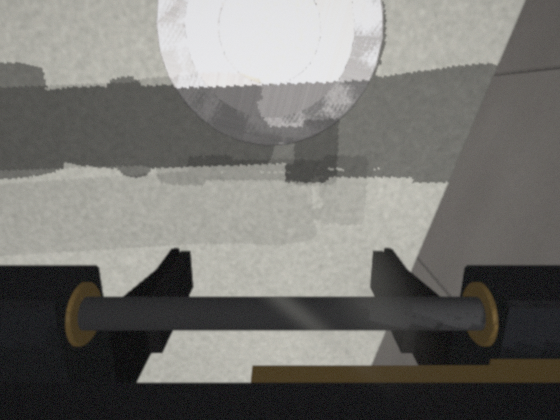

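The top view (robot at the bottom, +x up) shows these:
- Large platter at (338,154) and small platter at (235,153).
- Core lock at (240,223), narrow core at (321,216) and pencil pot at (364,221).
- Splicer at (280,230) and dispenser at (201,252).

There are two pairs to tell apart. For the wide core, the white ring at (155,254) fits and the orange one at (147,214) doesn't. For the loupe, the black cylinder at (418,239) fits and the orange one at (412,271) doesn't. I'll confirm both with crops and measure.

Run:
```python
from h import *
im=grab('top'); px=im['pixels']; P=cloud(im)
H=P[:,:,2]
def crop(u,v,r=45): return cv2.resize(px[v-r:v+r,u-r:u+r],(380,380),interpolation=cv2.INTER_CUBIC)
cv2.imwrite('pics/crop1.png',np.hstack([crop(152,235),crop(415,255)])[:,:,::-1])
print('table z',np.median(H[180:300,90:130]))
for n,u,v,r in [('wide',155,254,16),('orangew',147,214,16),('lock',240,223,13),('narrow',321,216,13),('pot',364,221,14),('loupe',418,239,12),('orangel',412,271,12),('splicer',280,230,26),('disp',201,252,20),('large',338,154,34),('small',235,153,26)]:
    h=H[v-r:v+r+1,u-r:u+r+1]; m=(h>(0.012 if n not in('large','small') else 0.005)).astype(np.uint8)
    c=max(cv2.findContours(m,cv2.RETR_EXTERNAL,cv2.CHAIN_APPROX_NONE)[0],key=cv2.contourArea)
    mm=np.zeros_like(m); cv2.drawContours(mm,[c],-1,1,-1)
    pts=P[v-r:v+r+1,u-r:u+r+1][(mm>0)&(m>0)]; top=pts[:,2].max()
    (a,b),rad=cv2.minEnclosingCircle(c)
    print(n,'uv',round(a+u-r,1),round(b+v-r,1),'r',round(rad,1),'mean',pts.mean(0).round(4),'mid',((pts[:,:2].min(0)+pts[:,:2].max(0))/2).round(4),'ext',np.ptp(pts[:,:2],axis=0).round(3),'top',top.round(4), 'col',px[v-r:v+r+1,u-r:u+r+1][(mm>0)&(m>0)].mean(0).round())
    if n in('splicer','disp'):
        print('   rect',cv2.minAreaRect((pts[:,:2]*1000).astype(np.float32)))
```

```text
table z 0.0002537204523861414
wide uv 155.2 253.9 r 12.9 mean [0.4101 0.3104 0.0383] mid [0.3863 0.1696] ext [0.106 0.346] top 1.2149 col [135. 136. 138.]
orangew uv 146.9 214.2 r 13.4 mean [0.5085 0.3318 0.0381] mid [0.4361 0.1804] ext [0.206 0.367] top 1.2149 col [132.  90.  39.]
lock uv 239.0 222.3 r 7.0 mean [0.4823 0.1007 0.0463] mid [0.416  0.0569] ext [0.165 0.12 ] top 1.2149 col [143. 145. 147.]
narrow uv 320.4 216.0 r 9.7 mean [ 0.4919 -0.1047  0.0329] mid [ 0.4247 -0.0662] ext [0.183 0.126] top 1.2149 col [143. 145. 147.]
pot uv 362.2 221.0 r 9.3 mean [ 0.4749 -0.205   0.0554] mid [ 0.4145 -0.1146] ext [0.162 0.223] top 1.2149 col [96. 91. 84.]
loupe uv 417.0 238.0 r 9.0 mean [ 0.4296 -0.3405  0.0448] mid [ 0.3905 -0.1832] ext [0.115 0.36 ] top 1.2149 col [65. 66. 67.]
orangel uv 411.5 272.3 r 8.6 mean [ 0.3475 -0.32    0.0449] mid [ 0.3476 -0.1726] ext [0.035 0.339] top 1.2149 col [136.  99.  69.]
splicer uv 280.4 229.7 r 22.0 mean [0.4627 0.0007 0.0239] mid [0.426  0.0008] ext [0.186 0.031] top 1.2149 col [108. 110. 111.]
   rect ((425.8285827636719, -0.37664031982421875), (185.26219177246094, 29.848331451416016), 1.6201976537704468)
disp uv 199.8 255.2 r 10.0 mean [0.4017 0.1989 0.0443] mid [0.3807 0.1085] ext [0.095 0.223] top 1.2149 col [95. 95. 91.]
   rect ((372.78460693359375, 107.84716796875), (235.5873565673828, 45.66573715209961), 72.39246368408203)
large uv 337.2 153.2 r 28.9 mean [ 0.6575 -0.1546  0.0163] mid [ 0.5336 -0.1167] ext [0.401 0.227] top 1.2149 col [133. 132. 131.]
small uv 234.5 153.0 r 21.5 mean [0.665  0.1131 0.0172] mid [0.5276 0.0823] ext [0.389 0.171] top 1.2149 col [133. 132. 131.]
```

View pics/crop1.png

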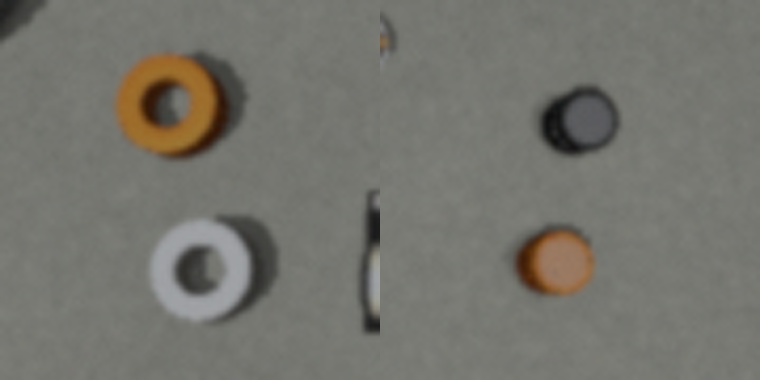

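The crops confirm it: the white ring (left crop, lower) and the black loupe (right crop, upper) are the ones meant. I'll redo the measurement without the invalid depths, using top-face bands in both fixed cameras.

```bash
cat > m.py <<'E'
from h import *
def circ(xy):
    hull=cv2.convexHull((xy*1000).astype(np.float32))
    (a,b),r=cv2.minEnclosingCircle(hull)
    return np.array([a,b])/1000,r
OB=[('wide',.409,.311,.027,.042,.04),('orangew',.508,.332,.027,.042,.04),('lockfl',.482,.10,.0045,.013,.036),('lockgrip',.482,.10,.034,.046,.03),('narrow',.492,-.105,.013,.023,.033),('pot',.475,-.205,.04,.065,.03),('loupe',.43,-.34,.036,.05,.03),('orangel',.348,-.32,.036,.05,.03),('splicer',.463,0,.015,.03,.07),('disp',.40,.199,.01,.06,.06),('large',.657,-.155,.006,.016,.09),('lspin',.657,-.155,.045,.06,.02),('small',.665,.113,.006,.016,.07),('sspin',.665,.113,.033,.047,.02)]
def measure(cams=('top','scene'),names=None):
  for n in cams:
    im=grab(n); P=cloud(im); ok=im['z_map']>0
    for nm,x,y,z0,z1,r in OB:
        if names and nm not in names: continue
        s=ok&(P[:,:,2]>z0)&(P[:,:,2]<z1)&(np.hypot(P[:,:,0]-x,P[:,:,1]-y)<r)
        p=P[s]
        if len(p)<4: print(n,nm,len(p)); continue
        c,rr=circ(p[:,:2]); 
        print(n,nm,len(p),'circ',c.round(4),round(rr,1),'mean',p.mean(0).round(4), 'ztop',np.percentile(p[:,2],90).round(4), cv2.minAreaRect((p[:,:2]*1000).astype(np.float32)) if nm in('splicer','disp') else '')
if __name__=='__main__': measure()
E
python3 m.py
```

```text
top wide 356 circ [0.4112 0.3134] 30.6 mean [0.4108 0.3131 0.0345] ztop 0.0374 
top orangew 346 circ [0.5109 0.3353] 30.3 mean [0.5103 0.3345 0.0345] ztop 0.0376 
top lockfl 161 circ [0.4842 0.0967] 31.0 mean [0.4822 0.1011 0.0079] ztop 0.0108 
top lockgrip 126 circ [0.4847 0.1022] 15.8 mean [0.4846 0.102  0.0397] ztop 0.042 
top narrow 151 circ [ 0.494  -0.1062] 22.9 mean [ 0.4941 -0.106   0.0181] ztop 0.0209 
top pot 94 circ [ 0.4771 -0.208 ] 20.2 mean [ 0.4764 -0.2063  0.0523] ztop 0.0568 
top loupe 172 circ [ 0.4305 -0.345 ] 18.4 mean [ 0.4305 -0.3443  0.0421] ztop 0.0455 
top orangel 174 circ [ 0.3479 -0.3237] 18.5 mean [ 0.3479 -0.3236  0.0421] ztop 0.0451 
top splicer 342 circ [ 0.4632 -0.0007] 56.2 mean [0.462  0.0007 0.0204] ztop 0.0243 ((463.38311767578125, 0.6825695037841797), (110.3290786743164, 29.904491424560547), 1.5990846157073975)
top disp 328 circ [0.413  0.2028] 43.4 mean [0.408  0.2001 0.0343] ztop 0.051 ((412.959228515625, 202.54820251464844), (38.26566696166992, 80.48470306396484), 89.66374206542969)
top large 2335 circ [ 0.6554 -0.1619] 82.1 mean [ 0.6591 -0.15
[... 973 characters left out ...]
 235 circ [ 4.662e-01 -4.000e-04] 56.9 mean [0.47   0.0013 0.0206] ztop 0.0225 ((466.52716064453125, 1.416335105895996), (111.53339385986328, 30.457321166992188), 1.6572097539901733)
scene disp 349 circ [0.4201 0.1994] 37.6 mean [0.4221 0.1998 0.031 ] ztop 0.0494 ((419.9020690917969, 202.4019775390625), (34.955265045166016, 73.86881256103516), 88.44642639160156)
scene large 3911 circ [ 0.6623 -0.1545] 75.5 mean [ 0.6691 -0.1546  0.0096] ztop 0.011 
scene lspin 50 circ [ 0.663 -0.155] 7.9 mean [ 0.6643 -0.1543  0.05  ] ztop 0.0516 
scene small 1903 circ [0.6696 0.1151] 55.9 mean [0.6745 0.1139 0.0098] ztop 0.0111 
scene sspin 44 circ [0.6706 0.1149] 7.0 mean [0.6717 0.1142 0.0379] ztop 0.0399
```

```bash
cat > go.py <<'E'
# prints rows units needed to reach world target (x,y,z) with opening direction yaw
from h import *
import sys
def need(t,yaw=None):
    s=telemetry.get_state(); M=rot(s['tool_rot']); p=np.array(s['position'])
    a=np.degrees(np.arctan2(M[1,2],M[0,2]))
    d=M.T@(np.array(t)-p)/.04
    print('p',p.round(4),'down',M[:,0].round(3),'open-heading',round(a,2),'units x y z',d.round(3),'rows',round(np.linalg.norm(d)*.96,1),'f',np.array(s['ft_force']).round(1),'w',round(s['grip_width'],3),'t',round(s['time'],2))
    if yaw is not None:
        # +twist about tool x(down) lowers heading
        dy=(yaw-a+90)%180-90; print('twist units',round(-dy/5,2), 'q7',s['joint_positions'][6].round(2))
a=[float(v) for v in sys.argv[1:]]
need(a[:3],a[3] if len(a)>3 else None)
E
python3 go.py .4325 -.345 .2 90
python3 - <<'E'
from h import *
im=grab('top');P=cloud(im);ok=im['z_map']>0
for y in(-.155,-.02,.115):
    for x in np.arange(.70,.84,.01):
        s=ok&(abs(P[:,:,0]-x)<.006)&(abs(P[:,:,1]-y)<.02)
        print(round(x,2),P[:,:,2][s].max().round(3),end='; ')
    print()
E
```

```text
p [ 0.1763 -0.6254  0.2222] down [-0.     0.001 -1.   ] open-heading -74.26 units x y z [ 0.557  8.068 -5.01 ] rows 9.1 f [-0.5  0.5 -0. ] w 0.994 t 0.3
twist units 3.15 q7 -0.06
0.7 0.015; 0.71 0.016; 0.72 0.016; 0.73 0.016; 0.74 0.007; 0.75 0.005; 0.76 0.007; 0.77 0.006; 0.78 0.004; 0.79 0.035; 0.8 0.046; 0.81 0.049; 0.82 0.05; 0.83 0.036; 0.84 0.05; 
0.7 0.005; 0.71 0.007; 0.72 0.005; 0.73 0.004; 0.74 0.005; 0.75 0.006; 0.76 0.004; 0.77 0.005; 0.78 0.006; 0.79 0.035; 0.8 0.049; 0.81 0.051; 0.82 0.05; 0.83 0.04; 0.84 0.048; 
0.7 0.016; 0.71 0.015; 0.72 0.015; 0.73 0.006; 0.74 0.006; 0.75 0.006; 0.76 0.005; 0.77 0.006; 0.78 0.006; 0.79 0.033; 0.8 0.044; 0.81 0.051; 0.82 0.049; 0.83 0.033; 0.84 0.049;
```

```bash
python3 -m creep '[{"fingers":1,"x":0,"y":0.5,"z":-0.3,"twist":0.3},{"fingers":1,"x":0.1,"y":1.3,"z":-0.8,"twist":0.8},{"fingers":1,"x":0.2,"y":2.1,"z":-1.3,"twist":1.3},{"fingers":1,"x":0.3,"y":2.9,"z":-1.8,"twist":1.8},{"fingers":1,"x":0.4,"y":3.7,"z":-2.3,"twist":2.3},{"fingers":1,"x":0.5,"y":4.5,"z":-2.8,"twist":2.8},{"fingers":1,"x":0.55,"y":5.3,"z":-3.3,"twist":3.15},{"fingers":1,"x":0.55,"y":6.1,"z":-3.8,"twist":3.15},{"fingers":1,"x":0.55,"y":6.9,"z":-4.3,"twist":3.15},{"fingers":1,"x":0.55,"y":7.7,"z":-4.8,"twist":3.15},{"fingers":1,"x":0.55,"y":8.07,"z":-5.01,"twist":3.15},{"fingers":1,"x":0.55,"y":8.07,"z":-5.01,"twist":3.15},{"fingers":1,"x":0.55,"y":8.07,"z":-5.01,"twist":3.15},{"fingers":1,"x":0.55,"y":8.07,"z":-5.01,"twist":3.15}]' 25
python3 go.py .4325 -.345 .012 90
python3 - <<'E'
from h import *
grab('wrist','w1.png')
E
```

```text
time: 1.52
position: [0.4317, -0.3463, 0.2005]
tool_rot: [1.209, 1.208, -1.211]
ft_force: [-0.5, 0.7, -0.4]
grip_width: 0.996
p [ 0.4317 -0.3463  0.2005] down [-0.001 -0.001 -1.   ] open-heading -90.08 units x y z [ 4.713  0.023 -0.036] rows 4.5 f [-0.5  0.7 -0.4] w 0.996 t 1.52
twist units -0.02 q7 -0.98
```

View pics/w1.png

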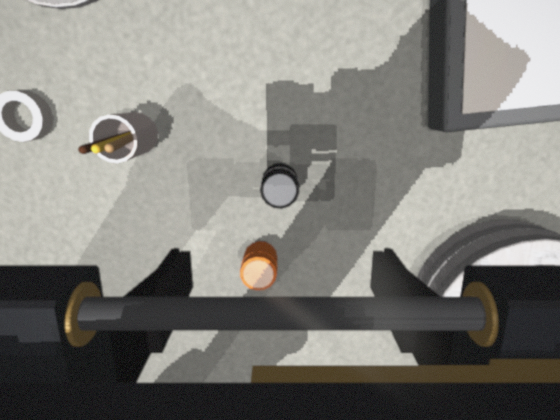

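The loupe sits centred between the fingers at (280,186), so I'll descend.

```bash
python3 -m creep '[{"fingers":1,"x":0.6,"y":0.02,"z":-0.03,"twist":0},{"fingers":1,"x":1.4,"y":0.02,"z":-0.03,"twist":0},{"fingers":1,"x":2.2,"y":0.02,"z":-0.03,"twist":0},{"fingers":1,"x":3,"y":0.02,"z":-0.03,"twist":0},{"fingers":1,"x":3.6,"y":0.02,"z":-0.03,"twist":0},{"fingers":1,"x":4.2,"y":0.02,"z":-0.03,"twist":0},{"fingers":1,"x":4.6,"y":0.02,"z":-0.03,"twist":0},{"fingers":1,"x":4.7,"y":0.02,"z":-0.03,"twist":0},{"fingers":1,"x":4.7,"y":0.02,"z":-0.03,"twist":0},{"fingers":0.7,"x":4.7,"y":0.02,"z":-0.03,"twist":0},{"fingers":0.5,"x":4.7,"y":0.02,"z":-0.03,"twist":0},{"fingers":0.3,"x":4.7,"y":0.02,"z":-0.03,"twist":0},{"fingers":0.2,"x":4.7,"y":0.02,"z":-0.03,"twist":0},{"fingers":0.2,"x":4.7,"y":0.02,"z":-0.03,"twist":0},{"fingers":0.2,"x":4.7,"y":0.02,"z":-0.03,"twist":0},{"fingers":0.2,"x":4.7,"y":0.02,"z":-0.03,"twist":0},{"fingers":0.2,"x":4.7,"y":0.02,"z":-0.03,"twist":0},{"fingers":0.2,"x":4.7,"y":0.02,"z":-0.03,"twist":0}]' 20
python3 go.py .6655 -.02 .012 90
```

```text
time: 3.07
position: [0.4335, -0.344, 0.0126]
tool_rot: [1.209, 1.209, -1.209]
ft_force: [1.1, -0.2, 0.2]
grip_width: 0.404
p [ 0.4335 -0.344   0.0126] down [-0. -0. -1.] open-heading -90.0 units x y z [ 0.013  5.801 -8.1  ] rows 9.6 f [ 1.1 -0.2  0.2] w 0.404 t 3.07
twist units 0.0 q7 -1.04
```

```bash
python3 -m creep '[{"fingers":0.2,"x":-0.3,"y":0,"z":0,"twist":0},{"fingers":0.2,"x":-0.9,"y":0,"z":0,"twist":0},{"fingers":0.2,"x":-1.6,"y":0,"z":0,"twist":0},{"fingers":0.2,"x":-2.3,"y":0,"z":0,"twist":0},{"fingers":0.2,"x":-3,"y":0.2,"z":-0.2,"twist":0},{"fingers":0.2,"x":-3.4,"y":0.5,"z":-0.6,"twist":0},{"fingers":0.2,"x":-3.5,"y":0.9,"z":-1.2,"twist":0},{"fingers":0.2,"x":-3.5,"y":1.4,"z":-1.9,"twist":0},{"fingers":0.2,"x":-3.5,"y":1.9,"z":-2.6,"twist":0},{"fingers":0.2,"x":-3.5,"y":2.4,"z":-3.3,"twist":0},{"fingers":0.2,"x":-3.5,"y":2.9,"z":-4,"twist":0},{"fingers":0.2,"x":-3.5,"y":3.4,"z":-4.7,"twist":0},{"fingers":0.2,"x":-3.5,"y":3.9,"z":-5.4,"twist":0},{"fingers":0.2,"x":-3.5,"y":4.4,"z":-6.1,"twist":0},{"fingers":0.2,"x":-3.5,"y":4.9,"z":-6.8,"twist":0},{"fingers":0.2,"x":-3.5,"y":5.3,"z":-7.4,"twist":0},{"fingers":0.2,"x":-3.5,"y":5.6,"z":-7.8,"twist":0},{"fingers":0.2,"x":-3.5,"y":5.8,"z":-8.1,"twist":0},{"fingers":0.2,"x":-3.5,"y":5.8,"z":-8.1,"twist":0},{"fingers":0.2,"x":-3.5,"y":5.8,"z":-8.1,"twist":0}]' 
python3 go.py .6655 -.02 .013 90
python3 - <<'E'
from h import *
grab('scene','s1.png')
E
```

```text
time: 4.73
position: [0.6652, -0.02, 0.1526]
tool_rot: [1.208, 1.21, -1.209]
ft_force: [0.4, -0.9, -0.2]
grip_width: 0.409
p [ 0.6652 -0.02    0.1526] down [-0.001 -0.001 -1.   ] open-heading -89.95 units x y z [ 3.49e+00  1.00e-02 -2.00e-03] rows 3.4 f [ 0.4 -0.9 -0.2] w 0.409 t 4.73
twist units 0.01 q7 -1.72
```

View pics/s1.png

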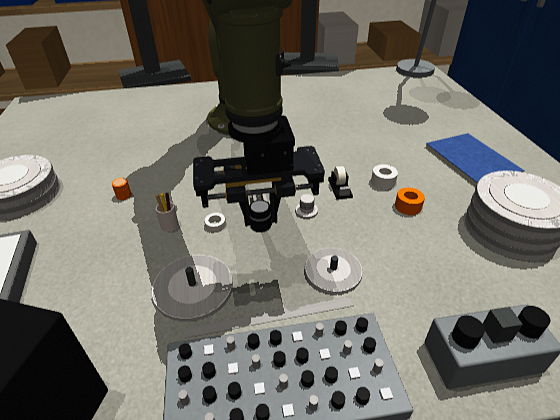

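The loupe is held upright at (260,210). Next I set it down, release and retreat.

```bash
python3 -m creep '[{"fingers":0.2,"x":0.5,"y":0,"z":0,"twist":0},{"fingers":0.2,"x":1.2,"y":0,"z":0,"twist":0},{"fingers":0.2,"x":1.9,"y":0,"z":0,"twist":0},{"fingers":0.2,"x":2.6,"y":0,"z":0,"twist":0},{"fingers":0.2,"x":3.1,"y":0,"z":0,"twist":0},{"fingers":0.2,"x":3.4,"y":0,"z":0,"twist":0},{"fingers":0.2,"x":3.5,"y":0,"z":0,"twist":0},{"fingers":0.2,"x":3.5,"y":0,"z":0,"twist":0},{"fingers":0.5,"x":3.5,"y":0,"z":0,"twist":0},{"fingers":0.8,"x":3.5,"y":0,"z":0,"twist":0},{"fingers":0.8,"x":3.5,"y":0,"z":0,"twist":0},{"fingers":0.8,"x":3.5,"y":0,"z":0,"twist":0},{"fingers":0.8,"x":3.3,"y":0,"z":0,"twist":0},{"fingers":0.8,"x":2.8,"y":0,"z":0,"twist":0},{"fingers":0.9,"x":2.1,"y":0,"z":0,"twist":0},{"fingers":1,"x":1.3,"y":0,"z":0,"twist":0},{"fingers":1,"x":0.4,"y":0,"z":0,"twist":0},{"fingers":1,"x":0,"y":0,"z":0,"twist":0},{"fingers":1,"x":0,"y":0,"z":0,"twist":0}]' 
python3 go.py .412 .3135 .15 90
```

```text
time: 6.37
position: [0.6688, -0.0195, 0.1593]
tool_rot: [1.214, 1.201, -1.202]
ft_force: [0.5, 0.8, 0.4]
grip_width: 0.989
p [ 0.6688 -0.0195  0.1593] down [ 0.01  -0.001 -1.   ] open-heading -89.99 units x y z [ 0.163 -6.422 -8.325] rows 10.1 f [0.5 0.8 0.4] w 0.989 t 6.37
twist units 0.0 q7 -1.72
```

```bash
python3 -m creep '[{"fingers":1,"x":0,"y":-0.3,"z":-0.4,"twist":0},{"fingers":1,"x":0,"y":-0.7,"z":-1,"twist":0},{"fingers":1,"x":0,"y":-1.2,"z":-1.7,"twist":0},{"fingers":1,"x":0,"y":-1.7,"z":-2.4,"twist":0},{"fingers":1,"x":0,"y":-2.3,"z":-3.1,"twist":0},{"fingers":1,"x":0,"y":-2.9,"z":-3.8,"twist":0},{"fingers":1,"x":0,"y":-3.5,"z":-4.6,"twist":0},{"fingers":1,"x":0,"y":-4.1,"z":-5.4,"twist":0},{"fingers":1,"x":0,"y":-4.7,"z":-6.2,"twist":0},{"fingers":1,"x":0,"y":-5.3,"z":-7,"twist":0},{"fingers":1,"x":0,"y":-5.8,"z":-7.7,"twist":0},{"fingers":1,"x":0,"y":-6.2,"z":-8.1,"twist":0},{"fingers":1,"x":0,"y":-6.34,"z":-8.34,"twist":0},{"fingers":1,"x":0,"y":-6.34,"z":-8.34,"twist":0},{"fingers":1,"x":0,"y":-6.34,"z":-8.34,"twist":0},{"fingers":1,"x":0,"y":-6.34,"z":-8.34,"twist":0}]' 
python3 go.py .412 .3135 .005 90
python3 - <<'E'
from h import *
im=grab('wrist','w2.png'); P=cloud(im);ok=im['z_map']>0
s=ok&(P[:,:,2]>.027)&(P[:,:,2]<.042)&(np.hypot(P[:,:,0]-.412,P[:,:,1]-.3135)<.05)
p=P[s];print(len(p),cv2.minEnclosingCircle((p[:,:2]*1000).astype(np.float32)))
from m import measure; measure(('top',),['loupe'])
im=grab('top');P=cloud(im)
s=(im['z_map']>0)&(P[:,:,2]>.036)&(P[:,:,2]<.05)&(np.hypot(P[:,:,0]-.6655,P[:,:,1]+.02)<.04)
print('loupe',cv2.minEnclosingCircle((P[s][:,:2]*1000).astype(np.float32)))
E
```

```text
time: 7.7
position: [0.4135, 0.3117, 0.1522]
tool_rot: [1.211, 1.207, -1.212]
ft_force: [1.5, -0.1, 0.4]
grip_width: 1.001
p [0.4135 0.3117 0.1522] down [-0.    -0.001 -1.   ] open-heading -90.18 units x y z [ 3.679 -0.037 -0.05 ] rows 3.5 f [ 1.5 -0.1  0.4] w 1.001 t 7.7
twist units -0.04 q7 -2.36
3295 ((411.12286376953125, 315.4412841796875), 29.914264678955078)
top loupe 0
loupe ((663.3543701171875, -22.467166900634766), 18.375446319580078)
```

View pics/w2.png

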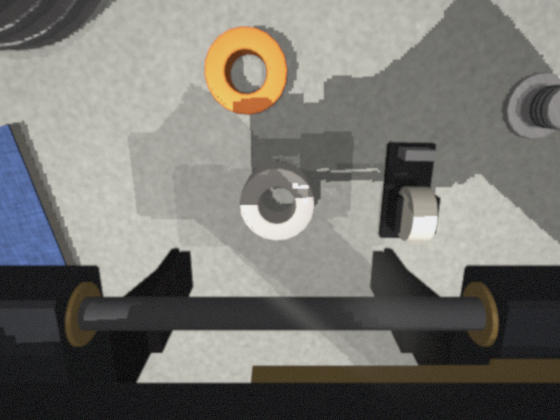

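The wide ring at (277,203) is centred in the jaws; the wrist camera puts it at (0.411,0.315). I'll descend and grasp it.

```bash
python3 -m creep '[{"fingers":1,"x":0.5,"y":0,"z":-0.03,"twist":0},{"fingers":1,"x":1.3,"y":0,"z":-0.03,"twist":0},{"fingers":1,"x":2.1,"y":0,"z":-0.03,"twist":0},{"fingers":1,"x":2.8,"y":0,"z":-0.03,"twist":0},{"fingers":1,"x":3.3,"y":0,"z":-0.03,"twist":0},{"fingers":1,"x":3.6,"y":0,"z":-0.03,"twist":0},{"fingers":1,"x":3.65,"y":0,"z":-0.03,"twist":0},{"fingers":1,"x":3.65,"y":0,"z":-0.03,"twist":0},{"fingers":0.8,"x":3.65,"y":0,"z":-0.03,"twist":0},{"fingers":0.6,"x":3.65,"y":0,"z":-0.03,"twist":0},{"fingers":0.5,"x":3.65,"y":0,"z":-0.03,"twist":0},{"fingers":0.5,"x":3.65,"y":0,"z":-0.03,"twist":0},{"fingers":0.5,"x":3.65,"y":0,"z":-0.03,"twist":0},{"fingers":0.5,"x":3.65,"y":0,"z":-0.03,"twist":0}]' 
python3 go.py .6615 -.1552 .017 90
```

```text
time: 9.02
position: [0.4123, 0.315, 0.0071]
tool_rot: [1.21, 1.209, -1.208]
ft_force: [-0.5, 0.1, 2.7]
grip_width: 0.694
p [0.4123 0.315  0.0071] down [ 0.001  0.    -1.   ] open-heading -90.0 units x y z [-0.242  6.23  11.755] rows 12.8 f [-0.5  0.1  2.7] w 0.694 t 9.02
twist units -0.0 q7 -2.5
```

```bash
python3 -m creep '[{"fingers":0.5,"x":-0.3,"y":0,"z":0,"twist":0},{"fingers":0.5,"x":-0.9,"y":0,"z":0,"twist":0},{"fingers":0.5,"x":-1.7,"y":0,"z":0,"twist":0},{"fingers":0.5,"x":-2.5,"y":0.1,"z":0.2,"twist":0},{"fingers":0.5,"x":-3.2,"y":0.3,"z":0.6,"twist":0},{"fingers":0.5,"x":-3.6,"y":0.6,"z":1.2,"twist":0},{"fingers":0.5,"x":-3.6,"y":1,"z":1.9,"twist":0},{"fingers":0.5,"x":-3.6,"y":1.4,"z":2.7,"twist":0},{"fingers":0.5,"x":-3.6,"y":1.8,"z":3.5,"twist":0},{"fingers":0.5,"x":-3.6,"y":2.2,"z":4.3,"twist":0},{"fingers":0.5,"x":-3.6,"y":2.7,"z":5.1,"twist":0},{"fingers":0.5,"x":-3.6,"y":3.1,"z":5.9,"twist":0},{"fingers":0.5,"x":-3.6,"y":3.5,"z":6.7,"twist":0},{"fingers":0.5,"x":-3.6,"y":3.9,"z":7.5,"twist":0},{"fingers":0.5,"x":-3.6,"y":4.4,"z":8.3,"twist":0},{"fingers":0.5,"x":-3.6,"y":4.9,"z":9.2,"twist":0},{"fingers":0.5,"x":-3.6,"y":5.4,"z":10.1,"twist":0},{"fingers":0.5,"x":-3.6,"y":5.8,"z":10.9,"twist":0},{"fingers":0.5,"x":-3.6,"y":6.1,"z":11.5,"twist":0},{"fingers":0.5,"x":-3.6,"y":6.23,"z":11.76,"twist":0}]' 
python3 -m creep '[{"fingers":0.5,"x":0,"y":0,"z":0,"twist":0},{"fingers":0.5,"x":0,"y":0,"z":0,"twist":0}]' 
python3 go.py .6615 -.1552 .017 90
python3 - <<'E'
from h import *
im=grab('scene','s2.png')
for n in('top','scene'):
    im=grab(n);P=cloud(im);s=(im['z_map']>0)
    for z0,z1 in[(.165,.19)]:
        q=s&(P[:,:,2]>z0)&(P[:,:,2]<z1)&(np.hypot(P[:,:,0]-.6615,P[:,:,1]+.155)<.05)&(im['pixels'].min(2)>100)
        if q.sum()>5: print(n,q.sum(),P[q].mean(0),cv2.minEnclosingCircle((P[q][:,:2]*1000).astype(np.float32)))
E
```

```text
time: 10.68
position: [0.6615, -0.1614, 0.1506]
tool_rot: [1.212, 1.205, -1.214]
ft_force: [-0.6, -1.2, -0.5]
grip_width: 0.689
time: 10.85
position: [0.6607, -0.1542, 0.1506]
tool_rot: [1.21, 1.211, -1.209]
ft_force: [0.2, 1.5, 0.5]
grip_width: 0.69
p [ 0.6607 -0.1542  0.1506] down [-0.001  0.002 -1.   ] open-heading -89.99 units x y z [3.339 0.023 0.03 ] rows 3.2 f [0.2 1.5 0.5] w 0.69 t 10.85
twist units 0.0 q7 -1.5
top 37 [ 0.63301003 -0.15045135  0.1776997 ] ((633.1692504882812, -149.6439666748047), 10.37729263305664)
scene 148 [ 0.65299116 -0.16598922  0.17782086] ((652.3934326171875, -167.119873046875), 33.17101287841797)
```

View pics/s2.png

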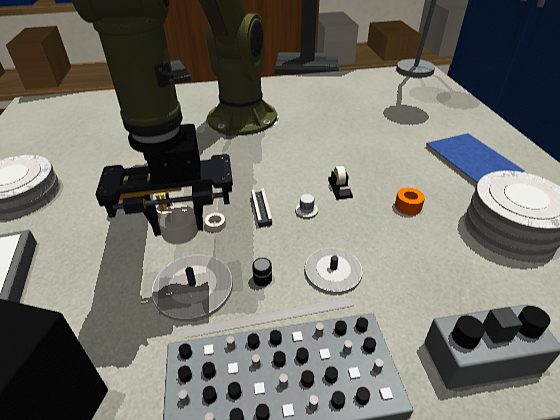

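```bash
python3 -m creep '[{"fingers":0.5,"x":0.5,"y":0.02,"z":0.01,"twist":0},{"fingers":0.5,"x":1.2,"y":0.02,"z":0.01,"twist":0},{"fingers":0.5,"x":1.8,"y":0.02,"z":0.01,"twist":0},{"fingers":0.5,"x":2.3,"y":0.02,"z":0.01,"twist":0},{"fingers":0.5,"x":2.8,"y":0.02,"z":0.01,"twist":0},{"fingers":0.5,"x":3.1,"y":0.02,"z":0.01,"twist":0},{"fingers":0.5,"x":3.25,"y":0.02,"z":0.01,"twist":0},{"fingers":0.5,"x":3.32,"y":0.02,"z":0.01,"twist":0},{"fingers":0.5,"x":3.32,"y":0.02,"z":0.01,"twist":0},{"fingers":0.8,"x":3.32,"y":0.02,"z":0.01,"twist":0},{"fingers":1,"x":3.32,"y":0.02,"z":0.01,"twist":0},{"fingers":1,"x":3.32,"y":0.02,"z":0.01,"twist":0},{"fingers":1,"x":3.32,"y":0.02,"z":0.01,"twist":0},{"fingers":1,"x":3,"y":0.02,"z":0.01,"twist":0},{"fingers":1,"x":2.4,"y":0,"z":0,"twist":0},{"fingers":1,"x":1.6,"y":0,"z":0,"twist":0},{"fingers":1,"x":0.8,"y":0,"z":0,"twist":0},{"fingers":1,"x":0,"y":0,"z":0,"twist":0},{"fingers":1,"x":0,"y":0,"z":0,"twist":0},{"fingers":1,"x":0,"y":0,"z":0,"twist":0}]' 
python3 go.py .4855 .102 .15 90
python3 - <<'E'
from h import *
grab('scene','s3.png')
E
```

```text
time: 12.67
position: [0.663, -0.1558, 0.1548]
tool_rot: [1.211, 1.203, -1.205]
ft_force: [-0.5, -0.9, -0.6]
grip_width: 0.997
p [ 0.663  -0.1558  0.1548] down [ 0.006 -0.002 -1.   ] open-heading -90.01 units x y z [ 0.08  -4.439 -6.445] rows 7.5 f [-0.5 -0.9 -0.6] w 0.997 t 12.67
twist units -0.0 q7 -1.5
```

View pics/s3.png

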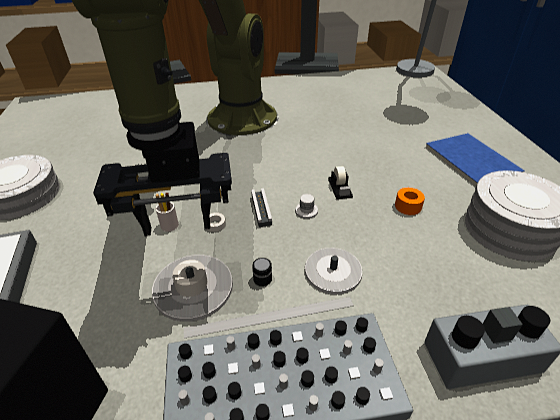

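The core is over the spindle at (190,280). Next is the lock.

```bash
python3 -m creep '[{"fingers":1,"x":0,"y":-0.2,"z":-0.3,"twist":0},{"fingers":1,"x":0,"y":-0.6,"z":-0.9,"twist":0},{"fingers":1,"x":0,"y":-1.1,"z":-1.6,"twist":0},{"fingers":1,"x":0,"y":-1.6,"z":-2.3,"twist":0},{"fingers":1,"x":0,"y":-2.1,"z":-3.1,"twist":0},{"fingers":1,"x":0,"y":-2.6,"z":-3.9,"twist":0},{"fingers":1,"x":0,"y":-3.1,"z":-4.6,"twist":0},{"fingers":1,"x":0,"y":-3.6,"z":-5.3,"twist":0},{"fingers":1,"x":0,"y":-4.1,"z":-6,"twist":0},{"fingers":1,"x":0,"y":-4.4,"z":-6.43,"twist":0},{"fingers":1,"x":0,"y":-4.4,"z":-6.43,"twist":0},{"fingers":1,"x":0,"y":-4.4,"z":-6.43,"twist":0},{"fingers":1,"x":0,"y":-4.4,"z":-6.43,"twist":0}]' 
python3 go.py .4855 .102 .011 90
python3 - <<'E'
from h import *
im=grab('wrist','w3.png'); P=cloud(im);ok=im['z_map']>0
s=ok&(P[:,:,2]>.034)&(P[:,:,2]<.046)&(np.hypot(P[:,:,0]-.4855,P[:,:,1]-.102)<.035)
p=P[s];print(len(p),cv2.minEnclosingCircle((p[:,:2]*1000).astype(np.float32)))
for n in('top','scene'):
    im=grab(n);P=cloud(im)
    for nm,x,y,z0,z1,r in[('wide',.6615,-.155,.038,.0495,.045),('loupe',.6655,-.02,.036,.05,.04)]:
        s=(im['z_map']>0)&(P[:,:,2]>z0)&(P[:,:,2]<z1)&(np.hypot(P[:,:,0]-x,P[:,:,1]-y)<r)
        print(n,nm,s.sum(),cv2.minEnclosingCircle((P[s][:,:2]*1000).astype(np.float32)),np.median(P[s][:,2]))
E
```

```text
time: 13.8
position: [0.4849, 0.1006, 0.1498]
tool_rot: [1.209, 1.209, -1.211]
ft_force: [0.4, -0.6, -0.0]
grip_width: 1.003
p [0.4849 0.1006 0.1498] down [-0.001 -0.001 -1.   ] open-heading -90.05 units x y z [ 3.47   0.019 -0.038] rows 3.3 f [ 0.4 -0.6 -0. ] w 1.003 t 13.8
twist units -0.01 q7 -1.87
1286 ((485.885009765625, 103.6565933227539), 16.107633590698242)
top wide 340 ((660.38623046875, -156.15872192382812), 30.32748031616211) 0.044623713495025474
top loupe 151 ((663.569580078125, -22.876789093017578), 18.07859230041504) 0.04183871876217826
scene wide 602 ((662.3929443359375, -155.48707580566406), 30.863611221313477) 0.043841967981556096
scene loupe 247 ((664.9741821289062, -22.565176010131836), 18.55101776123047) 0.04122077283088321
```

View pics/w3.png

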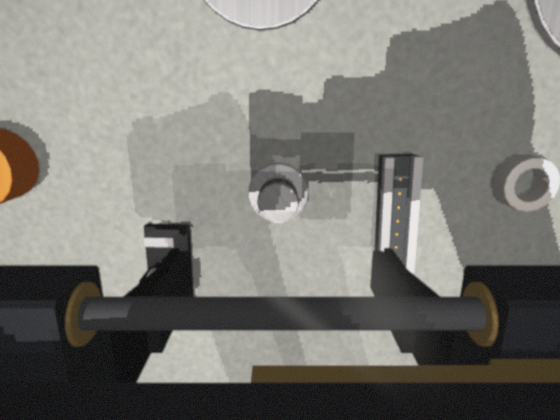

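The wide core and loupe read within about 2 mm of target. The lock at (280,195) is centred, so I'll grasp its grip just above the flange.

```bash
python3 -m creep '[{"fingers":1,"x":0.5,"y":0.01,"z":-0.04,"twist":0},{"fingers":0.8,"x":1.2,"y":0.01,"z":-0.04,"twist":0},{"fingers":0.8,"x":1.9,"y":0.01,"z":-0.04,"twist":0},{"fingers":0.8,"x":2.6,"y":0.01,"z":-0.04,"twist":0},{"fingers":0.8,"x":3.1,"y":0.01,"z":-0.04,"twist":0},{"fingers":0.8,"x":3.35,"y":0.01,"z":-0.04,"twist":0},{"fingers":0.8,"x":3.42,"y":0.01,"z":-0.04,"twist":0},{"fingers":0.8,"x":3.42,"y":0.01,"z":-0.04,"twist":0},{"fingers":0.6,"x":3.42,"y":0.01,"z":-0.04,"twist":0},{"fingers":0.4,"x":3.42,"y":0.01,"z":-0.04,"twist":0},{"fingers":0.2,"x":3.42,"y":0.01,"z":-0.04,"twist":0},{"fingers":0.2,"x":3.42,"y":0.01,"z":-0.04,"twist":0},{"fingers":0.2,"x":3.42,"y":0.01,"z":-0.04,"twist":0},{"fingers":0.2,"x":3.42,"y":0.01,"z":-0.04,"twist":0},{"fingers":0.2,"x":3.42,"y":0.01,"z":-0.04,"twist":0},{"fingers":0.2,"x":3.42,"y":0.01,"z":-0.04,"twist":0}]' 25
python3 go.py .6615 -.1552 .15 90
```

```text
time: 15.28
position: [0.4856, 0.1032, 0.014]
tool_rot: [1.209, 1.209, -1.209]
ft_force: [-1.2, -0.5, 2.1]
grip_width: 0.358
p [0.4856 0.1032 0.014 ] down [ 0. -0. -1.] open-heading -90.01 units x y z [-3.399  4.398  6.461] rows 8.2 f [-1.2 -0.5  2.1] w 0.358 t 15.28
twist units -0.0 q7 -1.98
```

```bash
python3 -m creep '[{"fingers":0.2,"x":-0.3,"y":0,"z":0,"twist":0},{"fingers":0.2,"x":-0.9,"y":0,"z":0,"twist":0},{"fingers":0.2,"x":-1.6,"y":0,"z":0,"twist":0},{"fingers":0.2,"x":-2.3,"y":0,"z":0,"twist":0},{"fingers":0.2,"x":-3,"y":0.2,"z":0.2,"twist":0},{"fingers":0.2,"x":-3.4,"y":0.5,"z":0.6,"twist":0},{"fingers":0.2,"x":-3.4,"y":0.9,"z":1.2,"twist":0},{"fingers":0.2,"x":-3.4,"y":1.4,"z":1.9,"twist":0},{"fingers":0.2,"x":-3.4,"y":1.8,"z":2.6,"twist":0},{"fingers":0.2,"x":-3.4,"y":2.3,"z":3.3,"twist":0},{"fingers":0.2,"x":-3.4,"y":2.8,"z":4,"twist":0},{"fingers":0.2,"x":-3.4,"y":3.3,"z":4.7,"twist":0},{"fingers":0.2,"x":-3.4,"y":3.7,"z":5.4,"twist":0},{"fingers":0.2,"x":-3.4,"y":4.1,"z":6,"twist":0},{"fingers":0.2,"x":-3.4,"y":4.3,"z":6.3,"twist":0},{"fingers":0.2,"x":-3.4,"y":4.4,"z":6.46,"twist":0},{"fingers":0.2,"x":-3.4,"y":4.4,"z":6.46,"twist":0},{"fingers":0.2,"x":-3.4,"y":4.4,"z":6.46,"twist":0},{"fingers":0.2,"x":-3.4,"y":4.4,"z":6.46,"twist":0}]' 
python3 go.py .6615 -.1552 .060 90
python3 - <<'E'
from h import *
im=grab('scene'); cv2.imwrite('pics/s4.png',cv2.resize(im['pixels'][130:330,90:300],None,fx=3,fy=3)[:,:,::-1])
E
```

```text
time: 16.87
position: [0.661, -0.1528, 0.15]
tool_rot: [1.208, 1.212, -1.207]
ft_force: [-0.2, 0.2, -1.2]
grip_width: 0.362
p [ 0.661  -0.1528  0.15  ] down [-0.     0.001 -1.   ] open-heading -89.86 units x y z [2.249 0.013 0.062] rows 2.2 f [-0.2  0.2 -1.2] w 0.362 t 16.87
twist units 0.03 q7 -1.51
```

View pics/s4.png

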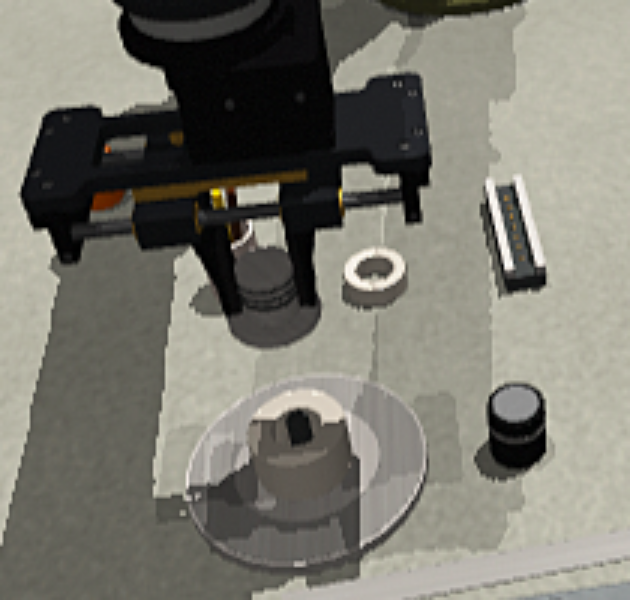

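```bash
python3 -m creep '[{"fingers":0.2,"x":0.4,"y":0.01,"z":0.05,"twist":0},{"fingers":0.2,"x":0.9,"y":0.01,"z":0.05,"twist":0},{"fingers":0.2,"x":1.3,"y":0.01,"z":0.05,"twist":0},{"fingers":0.2,"x":1.6,"y":0.01,"z":0.05,"twist":0},{"fingers":0.2,"x":1.9,"y":0.01,"z":0.05,"twist":0},{"fingers":0.2,"x":2.1,"y":0.01,"z":0.05,"twist":0},{"fingers":0.2,"x":2.2,"y":0.01,"z":0.05,"twist":0},{"fingers":0.2,"x":2.2,"y":0.01,"z":0.05,"twist":0},{"fingers":0.2,"x":2.2,"y":0.01,"z":0.05,"twist":0},{"fingers":0.2,"x":2.2,"y":0.01,"z":0.05,"twist":0}]' 
python3 go.py .6615 -.1552 .060 90
```

```text
time: 17.75
position: [0.6626, -0.1573, 0.0628]
tool_rot: [1.21, 1.208, -1.208]
ft_force: [-0.5, -0.3, -1.4]
grip_width: 0.365
p [ 0.6626 -0.1573  0.0628] down [ 0.002 -0.    -1.   ] open-heading -90.01 units x y z [ 0.069 -0.029 -0.052] rows 0.1 f [-0.5 -0.3 -1.4] w 0.365 t 17.75
twist units -0.0 q7 -1.53
```

```bash
python3 -m creep '[{"fingers":0.2,"x":0.08,"y":0,"z":-0.03,"twist":0},{"fingers":0.2,"x":0.08,"y":0,"z":-0.03,"twist":0},{"fingers":0.4,"x":0.08,"y":0,"z":-0.03,"twist":0},{"fingers":0.6,"x":0.08,"y":0,"z":-0.03,"twist":0},{"fingers":0.8,"x":0.08,"y":0,"z":-0.03,"twist":0},{"fingers":0.8,"x":0.08,"y":0,"z":-0.03,"twist":0},{"fingers":0.8,"x":0.08,"y":0,"z":-0.03,"twist":0},{"fingers":0.8,"x":-0.2,"y":0,"z":-0.03,"twist":0},{"fingers":0.8,"x":-0.8,"y":0,"z":0,"twist":0},{"fingers":0.9,"x":-1.5,"y":0,"z":0,"twist":0},{"fingers":1,"x":-2.1,"y":0,"z":0,"twist":0},{"fingers":1,"x":-2.3,"y":0,"z":0,"twist":0},{"fingers":1,"x":-2.3,"y":0,"z":0,"twist":0},{"fingers":1,"x":-2.3,"y":0,"z":0,"twist":0}]' 
python3 go.py .495 -.1056 .15 0
python3 - <<'E'
from h import *
im=grab('scene'); cv2.imwrite('pics/s5.png',cv2.resize(im['pixels'][130:330,90:300],None,fx=3,fy=3)[:,:,::-1])
E
```

```text
time: 18.92
position: [0.6618, -0.1572, 0.1538]
tool_rot: [1.209, 1.209, -1.209]
ft_force: [-0.6, -0.4, -0.5]
grip_width: 0.991
p [ 0.6618 -0.1572  0.1538] down [ 0. -0. -1.] open-heading -90.0 units x y z [ 0.095 -4.17  -1.29 ] rows 4.2 f [-0.6 -0.4 -0.5] w 0.991 t 18.92
twist units 18.0 q7 -1.5
```

View pics/s5.png

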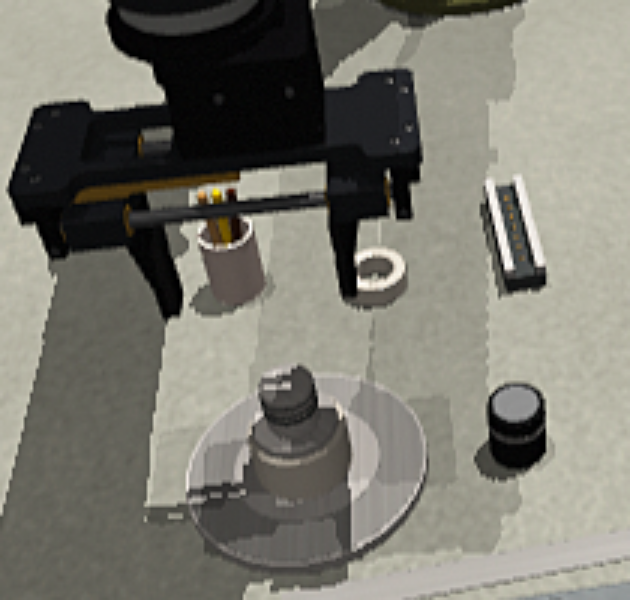

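The lock sits flat on the core. Now I go to the narrow core, turning −90° so the jaws open along x and clear the pot.

```bash
python3 -m creep '[{"fingers":1,"x":0,"y":-0.2,"z":-0.05,"twist":-0.5},{"fingers":1,"x":0,"y":-0.5,"z":-0.15,"twist":-1.5},{"fingers":1,"x":0,"y":-0.8,"z":-0.25,"twist":-2.7},{"fingers":1,"x":0,"y":-1.1,"z":-0.35,"twist":-3.9},{"fingers":1,"x":0,"y":-1.4,"z":-0.45,"twist":-5.1},{"fingers":1,"x":0,"y":-1.7,"z":-0.55,"twist":-6.3},{"fingers":1,"x":0,"y":-2,"z":-0.65,"twist":-7.5},{"fingers":1,"x":0,"y":-2.3,"z":-0.75,"twist":-8.7},{"fingers":1,"x":0,"y":-2.6,"z":-0.85,"twist":-9.9},{"fingers":1,"x":0,"y":-2.9,"z":-0.95,"twist":-11.1},{"fingers":1,"x":0,"y":-3.2,"z":-1.05,"twist":-12.3},{"fingers":1,"x":0,"y":-3.5,"z":-1.15,"twist":-13.5},{"fingers":1,"x":0,"y":-3.8,"z":-1.2,"twist":-14.7},{"fingers":1,"x":0,"y":-4,"z":-1.25,"twist":-15.9},{"fingers":1,"x":0,"y":-4.17,"z":-1.29,"twist":-17},{"fingers":1,"x":0,"y":-4.17,"z":-1.29,"twist":-18},{"fingers":1,"x":0,"y":-4.17,"z":-1.29,"twist":-18},{"fingers":1,"x":0,"y":-4.17,"z":-1.29,"twist":-18},{"fingers":1,"x":0,"y":-4.17,"z":-1.29,"twist":-18}]' 
python3 go.py .495 -.1056 .003 0
python3 - <<'E'
from h import *
im=grab('wrist','w4.png'); P=cloud(im);ok=im['z_map']>0
s=ok&(P[:,:,2]>.013)&(P[:,:,2]<.025)&(np.hypot(P[:,:,0]-.495,P[:,:,1]+.1056)<.04)
p=P[s];print(len(p),cv2.minEnclosingCircle((p[:,:2]*1000).astype(np.float32)))
E
```

```text
time: 20.55
position: [0.4946, -0.1056, 0.1529]
tool_rot: [0.002, 1.572, -0.001]
ft_force: [0.0, -0.2, -0.1]
grip_width: 1.002
p [ 0.4946 -0.1056  0.1529] down [-0.001  0.001 -1.   ] open-heading -0.14 units x y z [ 3.747 -0.004  0.014] rows 3.6 f [ 0.  -0.2 -0.1] w 1.002 t 20.55
twist units -0.03 q7 0.1
1441 ((494.85400390625, -104.48722839355469), 22.898927688598633)
```

View pics/w4.png

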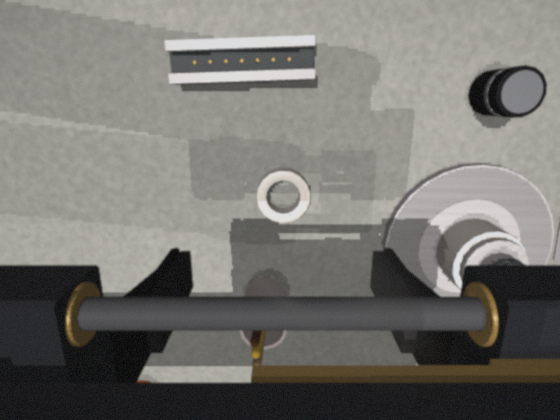

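The narrow ring at (284,196) is centred, and both the pot and the lock stack clear the body by about 45 mm. Descending.

```bash
python3 -m creep '[{"fingers":0.9,"x":0.5,"y":0.02,"z":0.01,"twist":0},{"fingers":0.8,"x":1.2,"y":0.02,"z":0.01,"twist":0},{"fingers":0.8,"x":1.9,"y":0.02,"z":0.01,"twist":0},{"fingers":0.8,"x":2.6,"y":0.02,"z":0.01,"twist":0},{"fingers":0.8,"x":3.2,"y":0.02,"z":0.01,"twist":0},{"fingers":0.8,"x":3.55,"y":0.02,"z":0.01,"twist":0},{"fingers":0.8,"x":3.7,"y":0.02,"z":0.01,"twist":0},{"fingers":0.8,"x":3.74,"y":0.02,"z":0.01,"twist":0},{"fingers":0.8,"x":3.74,"y":0.02,"z":0.01,"twist":0},{"fingers":0.6,"x":3.74,"y":0.02,"z":0.01,"twist":0},{"fingers":0.4,"x":3.74,"y":0.02,"z":0.01,"twist":0},{"fingers":0.4,"x":3.74,"y":0.02,"z":0.01,"twist":0},{"fingers":0.4,"x":3.74,"y":0.02,"z":0.01,"twist":0},{"fingers":0.4,"x":3.74,"y":0.02,"z":0.01,"twist":0}]' 20
python3 go.py .6695 .1149 .15 90
```

```text
time: 21.77
position: [0.4959, -0.105, 0.0047]
tool_rot: [-0.0, 1.57, -0.001]
ft_force: [-1.0, -0.5, 3.0]
grip_width: 0.519
p [ 0.4959 -0.105   0.0047] down [ 0.001 -0.001 -1.   ] open-heading -0.01 units x y z [-3.632  5.496  4.343] rows 7.6 f [-1.  -0.5  3. ] w 0.519 t 21.77
twist units 18.0 q7 -0.03
```

```bash
python3 -m creep '[{"fingers":0.4,"x":-0.3,"y":0,"z":0,"twist":0},{"fingers":0.4,"x":-0.9,"y":0,"z":0,"twist":0},{"fingers":0.4,"x":-1.6,"y":0,"z":0,"twist":0},{"fingers":0.4,"x":-2.4,"y":0,"z":0,"twist":0},{"fingers":0.4,"x":-3.1,"y":0.2,"z":0.2,"twist":0},{"fingers":0.4,"x":-3.6,"y":0.6,"z":0.5,"twist":0},{"fingers":0.4,"x":-3.6,"y":1.1,"z":0.9,"twist":0},{"fingers":0.4,"x":-3.6,"y":1.7,"z":1.3,"twist":0},{"fingers":0.4,"x":-3.6,"y":2.3,"z":1.8,"twist":0},{"fingers":0.4,"x":-3.6,"y":2.9,"z":2.3,"twist":0},{"fingers":0.4,"x":-3.6,"y":3.5,"z":2.8,"twist":0},{"fingers":0.4,"x":-3.6,"y":4.1,"z":3.3,"twist":0},{"fingers":0.4,"x":-3.6,"y":4.7,"z":3.7,"twist":0},{"fingers":0.4,"x":-3.6,"y":5.2,"z":4.1,"twist":0},{"fingers":0.4,"x":-3.6,"y":5.5,"z":4.34,"twist":0},{"fingers":0.4,"x":-3.6,"y":5.5,"z":4.34,"twist":0},{"fingers":0.4,"x":-3.6,"y":5.5,"z":4.34,"twist":0},{"fingers":0.4,"x":-3.6,"y":5.5,"z":4.34,"twist":0}]' 
python3 go.py .6695 .1149 .015 0
python3 - <<'E'
from h import *
im=grab('scene'); cv2.imwrite('pics/s6.png',cv2.resize(im['pixels'][130:330,200:410],None,fx=3,fy=3)[:,:,::-1])
E
```

```text
time: 23.27
position: [0.6687, 0.1139, 0.1484]
tool_rot: [-0.0, 1.571, -0.002]
ft_force: [0.1, -1.2, -0.8]
grip_width: 0.521
p [0.6687 0.1139 0.1484] down [-0.001 -0.001 -1.   ] open-heading -0.05 units x y z [3.334 0.028 0.022] rows 3.2 f [ 0.1 -1.2 -0.8] w 0.521 t 23.27
twist units -0.01 q7 -0.44
```

View pics/s6.png

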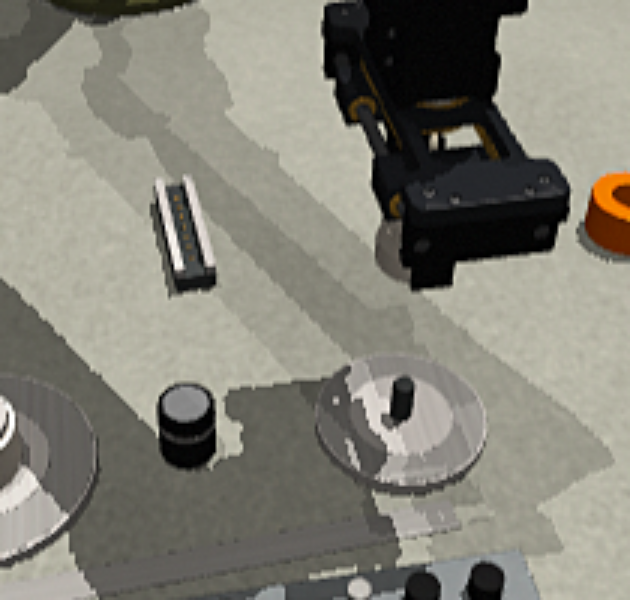

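The ring is still held. I'll lower it onto the small spindle and release.

```bash
python3 -m creep '[{"fingers":0.4,"x":0.5,"y":0.02,"z":0.01,"twist":0},{"fingers":0.4,"x":1.1,"y":0.02,"z":0.01,"twist":0},{"fingers":0.4,"x":1.7,"y":0.02,"z":0.01,"twist":0},{"fingers":0.4,"x":2.2,"y":0.02,"z":0.01,"twist":0},{"fingers":0.4,"x":2.7,"y":0.02,"z":0.01,"twist":0},{"fingers":0.4,"x":3,"y":0.02,"z":0.01,"twist":0},{"fingers":0.4,"x":3.2,"y":0.02,"z":0.01,"twist":0},{"fingers":0.4,"x":3.33,"y":0.02,"z":0.01,"twist":0},{"fingers":0.4,"x":3.33,"y":0.02,"z":0.01,"twist":0},{"fingers":0.4,"x":3.33,"y":0.02,"z":0.01,"twist":0},{"fingers":0.6,"x":3.33,"y":0.02,"z":0.01,"twist":0},{"fingers":0.8,"x":3.33,"y":0.02,"z":0.01,"twist":0},{"fingers":0.8,"x":3.33,"y":0.02,"z":0.01,"twist":0},{"fingers":0.8,"x":3.33,"y":0.02,"z":0.01,"twist":0},{"fingers":0.8,"x":3.1,"y":0.02,"z":0.01,"twist":0},{"fingers":0.8,"x":2.5,"y":0,"z":0,"twist":0},{"fingers":0.8,"x":1.6,"y":0,"z":0,"twist":0},{"fingers":0.8,"x":0.7,"y":0,"z":0,"twist":0},{"fingers":0.8,"x":0,"y":0,"z":0,"twist":0},{"fingers":0.8,"x":0,"y":0,"z":0,"twist":0}]'
python3 -m creep '[{"fingers":0.8,"x":-0.5,"y":-0.5,"z":-0.5,"twist":0},{"fingers":0.8,"x":-1,"y":-1,"z":-1.2,"twist":0},{"fingers":0.8,"x":-1.5,"y":-1,"z":-2,"twist":0},{"fingers":0.8,"x":-2,"y":-1,"z":-2.8,"twist":0},{"fingers":0.8,"x":-2,"y":-1,"z":-3.5,"twist":0},{"fingers":0.8,"x":-2,"y":-1,"z":-4,"twist":0},{"fingers":0.8,"x":-2,"y":-1,"z":-4,"twist":0},{"fingers":0.8,"x":-2,"y":-1,"z":-4,"twist":0},{"fingers":0.8,"x":-2,"y":-1,"z":-4,"twist":0}]'
cat > fin.py <<'E'
from h import *
for n in('top','scene'):
    im=grab(n,'fin_'+n+'.png');P=cloud(im)
    for nm,x,y,z0,z1,r in[('lspinlock grip',.6615,-.155,.078,.095,.03),('flange',.6615,-.155,.049,.058,.04),('wide',.6615,-.155,.038,.0475,.045),('loupe',.6655,-.02,.036,.05,.04),('narrow',.6695,.115,.023,.033,.04),('sspin',.6695,.115,.036,.047,.02),('splicer',.463,0,.015,.03,.07),('disp',.40,.199,.01,.06,.06),('pot',.475,-.205,.04,.065,.03)]:
        s=(im['z_map']>0)&(P[:,:,2]>z0)&(P[:,:,2]<z1)&(np.hypot(P[:,:,0]-x,P[:,:,1]-y)<r)
        if s.sum()<5: print(n,nm,s.sum());continue
        c,rr=cv2.minEnclosingCircle((P[s][:,:2]*1000).astype(np.float32))
        print(n,nm,s.sum(),np.round(c,1),round(rr,1),'z',np.median(P[s][:,2]).round(4))
E
python3 fin.py
python3 - <<'E'
import cv2
a=cv2.imread('pics/fin_scene.png')[220:330,130:390]; cv2.imwrite('pics/fc.png',cv2.resize(a,None,fx=3,fy=3))
E
```

```text
time: 24.98
position: [0.6729, 0.117, 0.1567]
tool_rot: [0.002, 1.559, 0.002]
ft_force: [0.8, 0.6, 1.5]
grip_width: 0.799
time: 25.73
position: [0.5097, 0.075, 0.2286]
tool_rot: [-0.0, 1.569, -0.001]
ft_force: [-0.2, 0.0, 0.6]
grip_width: 0.799
top lspinlock grip 133 [ 660.9 -156.9] 16.1 z 0.0845
top flange 143 [ 659.7 -157.5] 28.1 z 0.0532
top wide 98 [ 660.8 -156.6] 30.6 z 0.0438
top loupe 152 [663.3 -24.1] 18.5 z 0.042
top narrow 0
top sspin 0
top splicer 282 [463.2  -1.5] 55.9 z 0.0204
top disp 331 [414.1 203. ] 42.9 z 0.0354
top pot 95 [ 477.5 -207.8] 20.0 z 0.0534
scene lspinlock grip 225 [ 664.3 -156.2] 16.5 z 0.0839
scene flange 284 [ 664.3 -156.6] 26.1 z 0.0523
scene wide 209 [ 663.9 -155.5] 30.2 z 0.0435
scene loupe 251 [665.6 -22.3] 18.3 z 0.0415
scene narrow 264 [670.  114.4] 24.4 z 0.027
scene sspin 39 [670.5 115.1] 7.2 z 0.0388
scene splicer 235 [ 4.655e+02 -2.000e-01] 57.6 z 0.021
scene disp 354 [420.2 202.5] 38.2 z 0.029
scene pot 246 [ 481.3 -207.1] 20.7 z 0.0504
```

View pics/fc.png

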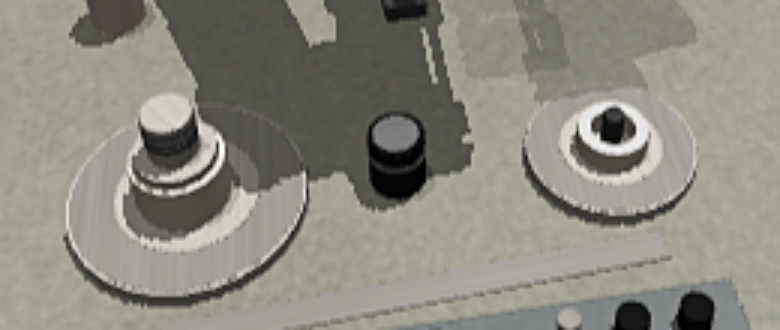

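View pics/fin_top.png

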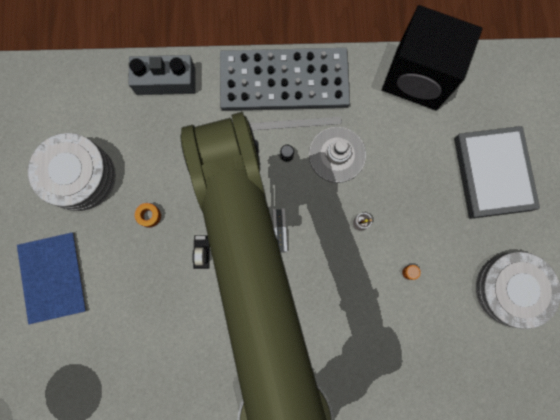

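All pieces are seated: the stack at about (170,170) in the crop, the loupe at (397,155) and the narrow core at (612,130). The arm is clear of everything, so I'm handing in.

```bash
python3 -c "
from h import *
print(workorder.close_job())"
```

```text
the job is handed in; nothing more can be done
None
```

I set up the table as asked and handed the job in at about 26 s of the 115 s allowed; no verdict was reported. I placed the loupe midway between the spindles, then the wide core and the core lock on the large platter, then the narrow core on the small platter.

**Last checks:**
- **Wide core and lock:** centred within about 3 mm of the large spindle, with top heights of 44 mm and 84 mm, as they should be when seated flat.
- **Narrow core:** centred within about 1 mm of the small spindle, top at 27 mm. Only the scene camera confirmed this, because the arm blocked the top view.
- **Loupe:** upright on the table, within about 4 mm of the midpoint.
- **Splicing block, dispenser and pot:** readings within about 3 mm of the start, so they did not move noticeably.

The two cameras disagreed by about 2–4 mm in x, and more on the dispenser, mostly because each sees different faces. That is well inside the tolerances, and no check failed.

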